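# Shut the specimen box and hold it before the camera

## Robot

A 7-joint arm with a two-finger parallel gripper is mounted at the origin on the work surface. World frame = base frame: x ahead of the robot, y to its left, z up, the work surface at z = 0. Lengths are in m, angles in degrees, forces in N, time in s.
With the tool pointing down it reaches from about 0.425 to 0.875 m from the base axis. Payload 4.7 kg.
Tool frame: the origin (TCP) lies on the centre line of the jaws, within the pads' length; the fingertips stand 11 mm ahead of it and the grasp point (between the pads) lies 8 mm behind it (finger_overhang is the x of the fingertips in the tool frame, in m); x points along the fingers, z is the direction in which the jaws open and shut, and the axes are right-handed (so a half turn about x gives the same grasp; the last joint's range is limited). The gripper opens to 87 mm and grips with 3 to 60 N. Pads are 19 mm wide; open, the fingers measure 117 mm over their backs; the gripper's body (75 mm by 190 mm) begins 51 mm behind the grasp point.
Start: joints at [-67.26, 18.392, -4.016, 83.108, 1.295, 78.541, -3.26], TCP at [0.243, 0.603, 0.234] pointing down, gripper open.
Joint ranges: [-163.93, 163.93], [-17.29, 119.83], [-79.2, 71.16], [3.27, 140.29], [-89.18, 269.18], [5.43, 117.66], [-154.24, 154.24]. Speed limits (degrees/s): [147.25, 147.25, 180, 180, 180, 180, 180].

## Interface

Orientations are given as [roll, pitch, yaw] about the fixed x, y, z axes, in that order (R = Rz(yaw) Ry(pitch) Rx(roll)).
In Python, from cell import get_obs, read_camera, sign_off, cut_out, finger_overhang gives the robot as it stands.
- The arm moves only by the tool servo_tool, never from a script. Its argument "rows" is one flat list of numbers, 5 for each row, row after row: the shift along the world's x, y, z in mm, then the turn about the world's z in degrees, then the closure, from 0 (fully open) to 1 (shut). A call has 1 to 10 rows; each row is the pose to reach, as a shift and turn from the pose commanded when the call began; what a row does not reach only later rows make up. A row lasts 1/12 s, in which the tool goes at most 41.7 mm and 7.16 degrees, less where a joint would pass 70% of its speed; a pose out of reach is approached as far as the arm can. A call with a gripper value outside its range is refused whole. The fingers move at their own pace and stop on an object; "force" is the grip in N (left out, the last holds). Time passes only in rows, so rows that repeat a pose let the fingers close. It gives the time, the measured TCP pose, the force and the opening at its end, in the units of the state.
- get_obs(): the state, without advancing time (a new reading comes with each control period).
- read_camera(name): name is "side" or "top" or "wrist"; returns a dict with "frame" (480x640x3 uint8, blue, green, red), "range_z" (480x640 float32, m along the optical axis (not along the pixel's ray), 0 where there is no reading), "intrinsics" (3x3 intrinsics, pixels), "cam_to_world" (4x4, takes a point from camera to world coordinates); the wrist camera has in their place "tool_from_camera" (4x4, takes a point from camera to tool coordinates, whose origin is the TCP and whose axes are the tool frame's). Camera axes: x right, y down, z forward; pixel columns grow to the right and rows downward; lengths in m; the calibration is good to about 2 mm. A picture is of the moment at which its call begins: read the wrist's pose just before it.
- sign_off(): hands the job in, once; it reports no verdict.
Trained networks look in a picture, given as the dict that the camera call returned (one of the last four; its "shot" number tells which), for a name from the list of things; names that differ only in an ending like _2 or _b are one class to them, and where a whole thing is asked for, a point or a joint stands for the part that bears it (a point fixed in the world has none). Each returns a list of dicts, best first, with "score" (0 to 1); they miss things now and then, are a little off and sometimes report something else, mostly with a low value. They report only what shows in the picture. A call takes as long as a camera call.
- cut_out(name, picture): "pixels" (480x640 bool, what is visible of it) and "extent" ([centre column, centre row, width, height] in pixels, round what is visible of it).
The state is a dict: "time_s": time; "qpos": joint angles; "joint_velocities": joint speeds; "effort": joint torques, N m; "tool_pos": TCP position; "tool_rot": TCP orientation; "force": force on the tool from outside, world axes, zero at the start; "wrist_torque": the same for the moment, N m; "grip_width": finger opening in m.
Only numpy, scipy, OpenCV 4.12 (cv2) and the standard library are available. Lean on these libraries where they do the work, as an engineer would, in place of code of your own. Each camera call takes 0.05 s, during which the arm holds its last target.

## Task

On the specimen carousel one place holds a square box whose flip cover stands ajar: first press that cover down until it snaps fully shut, then turn the carousel until the box stands squarely in front of the lens of the small camera on the stand. Finish while holding: keep the gripper's hold on the box or carousel so that it stays still there for the picture, with the cover still shut, and with the jars, dishes and tray standing on the table left where they are.

Things in the scene. Friction and masses are not known exactly. Their poses are not given: they have to be found in the camera images.
- stand: fixed grey stand: round foot 200 mm across under the carousel, and a flat arm carrying a small black camera. Origin on the table on the carousel's axis; its -x axis points from there to the camera (the front). Camera block 40 x 56 mm, top 84 mm above the table, 175 to 215 mm from the axis; its 32 mm lens barrel reaches in to 163 mm
- lens (a point): centre of the lens, 163 mm from the carousel's axis, 62 mm above the table; the lens looks at the axis
- carousel: plywood turntable, 270 mm across, top 28 mm above the table; turns endlessly either way about its upright axis, drag about 0.03 N m, stays where left. Origin on the axis, z up. Fixed on it, 85 mm out: the square box at its -x, round capped jars (44 to 52 mm wide, tops 82 to 90 mm above the table) at +y, +x, -y. Box faces the lens when carousel and stand axes are parallel
- box_top (a point): point over the box's middle, 85 mm from the axis, 92 mm above the table (top face of the shut cover); turns with the carousel, not with the cover. The white open box below is a fixed part of the carousel: 56 mm long radially, 50 mm wide across, rim 86 mm above the table, walls 3 mm; it can be gripped across its 50 mm width
- cover_edge (a point): middle of the cover's free edge, top face, 56 mm from the hinge. The cover is a white plate 56 mm long, 44 mm wide, 5 mm thick with a small tongue at the edge that drops behind the latch post outside the box; its hinge lies along the box's inner rim (nearer the carousel's axis), so its outer edge stands up
- cover (a joint): cover angle in rad: 0 shut flat on the box, about 0.65 to 0.8 at the start. A light spring pushes it open; below about 0.22 the latch resists, and once pressed past about 0.12 it snaps to 0 and holds it there; pressing down over the middle of the box takes about 8 N at most. At 0 it meets a firm stop
- short_jar: loose capped glass jar, 60 mm across, 75 mm high, standing close to the stand; origin at the centre of its underside, not to be disturbed
- dishes: loose stack of two clear round dishes, 72 mm across, 28 mm high, close to the stand; origin at the centre of its underside, not to be disturbed
- tall_jar: loose capped glass jar, 74 mm across, 140 mm high, to the robot's left; origin at the centre of its underside, not to be disturbed
- seed_jar: loose capped glass jar, 72 mm across, 120 mm high, to the robot's left; origin at the centre of its underside, not to be disturbed
- sample_tray: loose clear open tray, 130 x 100 x 40 mm, four compartments, to the robot's right; origin at the centre of its underside, not to be disturbed

How it is judged (in metres and radians):
On the way, in this order (a step that is already met when the one before it is completed fails the run):
1. the cover of the square box is snapped shut (value of joint cover below 0.06 rad), for 0.2 s.
2. the box stands in front of the lens, held still by the gripper, its cover shut (y of box_top in the frame of stand between -0.012 and 0.012 m and x of box_top in the frame of stand below -0.05 m and contact force between the fingers and carousel above 1 N and angular speed of carousel below 0.08 rad/s and value of joint cover below 0.06 rad), for 0.2 s.
At the end, for the whole second after the job is handed in: The box's middle is within 12 mm sideways of the line from the carousel's axis to the lens, on the lens side; the cover is below 0.06 rad; the fingers press on the box or another part of the carousel with more than 1 N and it turns slower than 0.08 rad/s (all of step 2); the arm keeps its last pose, push and grip.
It fails at once if a loose bystander is moved more than 25 mm (distance of any of short_jar, dishes, tall_jar, seed_jar, sample_tray from where it was at the start of the episode above 0.025 m).
It also fails if it takes over 56 s, if anything falls off the work surface, if the arm or the gripper's body presses on something with over 40 N, if the wrist force passes 120 N, or if a joint passes its speed limit or range.

## Working session

There is one attempt and no reset: what is moved stays moved. The work goes in short steps, Python scripts to look and compute and a tool call to move; the robot and the scene stay as the last step left them, time stands still between calls to the robot, and variables do not carry over. Pictures are saved under pics/ and viewed, and the job is handed in when it is done.

Besides the shell and the picture viewer there is one more tool, called after ">>>" by a JSON object that holds its "op" and its "data", one argument or row to a line. servo_tool: Moves the arm, as the interface text tells. Its arguments: {"type":"object","properties":{"rows":{"type":"array"},"force":{"type":"number"}},"required":["rows"]}

```bash
mkdir -p pics; cat > h.py <<'E'
import numpy as np,cv2
from cell import *
def pts(p,mask):
    K=p["intrinsics"];z=p["range_z"];v,u=np.nonzero(mask&(z>0));d=z[v,u]
    P=np.c_[(u-K[0,2])*d/K[0,0],(v-K[1,2])*d/K[1,1],d,np.ones(len(d))]
    return (P@np.array(p["cam_to_world"]).T)[:,:3]
E
python3 - <<'E'
from h import *
o=get_obs();print({k:np.round(v,3) for k,v in o.items()})
for c in ("top","side"):
    p=read_camera(c);cv2.imwrite(f"pics/{c}0.png",p["frame"])
    print(c,np.round(p["cam_to_world"],3).tolist())
    for n in ("stand","carousel","cover","cover_edge","box_top","short_jar","dishes","tall_jar","seed_jar","sample_tray"):
        try:
            for r in cut_out(n,p)[:2]:
                P=pts(p,r["pixels"]); print(c,n,round(r["score"],2),np.round(r["extent"]),np.round(np.median(P,0),3),np.round(P.min(0),3),np.round(P.max(0),3))
        except Exception as e: print(n,e)
E
```

```text
{'time_s': np.float64(0.0), 'qpos': array([-67.26 ,  18.439,  -4.015,  83.174,   1.295,  78.543,  -3.262]), 'joint_velocities': array([ 0.082, -0.035, -0.005, -0.05 ,  0.035,  0.038, -0.046]), 'effort': array([-0.0000e+00, -4.9130e+01, -4.0400e-01, -3.1252e+01, -6.4000e-02,
        4.4000e-02,  0.0000e+00]), 'tool_pos': array([0.243, 0.602, 0.232]), 'tool_rot': array([-176.747,   89.89 , -108.679]), 'force': array([ 0.199,  0.24 , -0.36 ]), 'wrist_torque': array([-0.004, -0.026, -0.038]), 'grip_width': np.float64(0.087)}
top [[-0.014, -0.999, 0.051, 0.479], [-1.0, 0.013, -0.012, -0.003], [0.011, -0.051, -0.999, 1.877], [0.0, 0.0, 0.0, 1.0]]
top stand 0.89 [275. 265.  94. 117.] [0.543 0.112 0.029] [ 0.349 -0.015 -0.012] [0.685 0.257 0.137]
top carousel 0.55 [277. 253.  84.  90.] [0.55  0.119 0.029] [ 0.416 -0.012 -0.007] [0.682 0.251 0.137]
top cover 0.52 [257. 274.  18.  16.] [0.491 0.168 0.111] [0.466 0.14  0.081] [0.518 0.192 0.137]
top cover_edge 0.76 [257. 275.  22.  19.] [0.491 0.169 0.111] [0.466 0.143 0.066] [0.518 0.195 0.137]
top box_top 0.68 [275. 253.  90.  91.] [0.55  0.1
[... 1757 characters left out ...]
78.] [0.534 0.14  0.032] [ 0.348 -0.102 -0.006] [0.694 0.258 0.136]
side dishes 0.68 [251. 281.  31.  21.] [0.775 0.107 0.028] [ 0.741  0.032 -0.004] [0.821 0.133 0.038]
side tall_jar 0.52 [372. 175.  44.  25.] [ 0.483 -0.508  0.027] [ 0.408 -0.638 -0.004] [ 0.561 -0.437  0.048]
side seed_jar 0.9 [392. 396.  39.  61.] [0.373 0.495 0.098] [ 0.337  0.436 -0.   ] [0.407 0.51  0.126]
side seed_jar 0.27 [351. 281.  20.  12.] [0.483 0.183 0.124] [0.465 0.058 0.023] [0.511 0.197 0.136]
side sample_tray 0.68 [370. 178.  47.  25.] [ 0.483 -0.508  0.026] [ 0.404 -0.638 -0.007] [ 0.568 -0.437  0.048]
side sample_tray 0.23 [353. 282.  23.  12.] [0.483 0.182 0.122] [0.465 0.056 0.023] [0.514 0.197 0.136]
```

```bash
python3 - <<'E'
import cv2,numpy as np
a=cv2.imread("pics/top0.png");b=cv2.imread("pics/side0.png")
cv2.imwrite("pics/topc.png",cv2.resize(a[180:340,130:340],None,fx=3.7,fy=3.7,interpolation=2))
cv2.imwrite("pics/sidec.png",cv2.resize(b[230:400,240:440],None,fx=3.5,fy=3.5,interpolation=2))
E
cat > m.py <<'E'
from h import *
def measure(verbose=1):
    p=read_camera("top")
    z=p["range_z"];P=pts(p,z>0)
    # disc top points fit
    D=P[(abs(P[:,2]-.028)<.012)&(np.hypot(P[:,0]-.55,P[:,1]-.12)<.16)]
    m=np.r_[(D.max(0)+D.min(0))/2]
    # camera block
    c=m[:2]
    r=np.hypot(P[:,0]-c[0],P[:,1]-c[1])
    B=P[(r>.155)&(r<.225)&(P[:,2]>.05)&(P[:,2]<.1)]
    return p,P,c,B
if __name__=="__main__":
    p,P,c,B=measure()
    print("disc c",c)
    a=np.degrees(np.arctan2(B[:,1]-c[1],B[:,0]-c[0]))
    print(np.c_[B,a][::3].round(3))
    r=np.hypot(P[:,0]-c[0],P[:,1]-c[1])
    J=P[(r<.13)&(P[:,2]>.06)]
    a=np.degrees(np.arctan2(J[:,1]-c[1],J[:,0]-c[0]))
    print(np.histogram(a,np.arange(-180,181,10)))
E
python3 m.py
```

```text
disc c [0.54338502 0.12563078]
[[ 7.00000e-01  2.86000e-01  7.20000e-02  4.57220e+01]
 [ 6.97000e-01  2.86000e-01  7.00000e-02  4.62780e+01]
 [ 6.94000e-01  2.91000e-01  7.50000e-02  4.78050e+01]
 [ 6.93000e-01  2.82000e-01  7.70000e-02  4.62690e+01]
 [ 6.90000e-01  2.93000e-01  8.10000e-02  4.88170e+01]
 [ 6.91000e-01  2.86000e-01  7.30000e-02  4.73730e+01]
 [ 6.91000e-01  2.77000e-01  7.10000e-02  4.58140e+01]
 [ 6.88000e-01  2.92000e-01  6.80000e-02  4.89690e+01]
 [ 6.87000e-01  2.82000e-01  7.60000e-02  4.74160e+01]
 [ 6.87000e-01  2.73000e-01  8.10000e-02  4.57740e+01]
 [ 6.85000e-01  2.94000e-01  7.70000e-02  4.99890e+01]
 [ 6.85000e-01  2.86000e-01  7.20000e-02  4.85390e+01]
 [ 6.85000e-01  2.77000e-01  7.30000e-02  4.69620e+01]
 [ 6.82000e-01  3.00000e-01  7.50000e-02  5.15180e+01]
 [ 6.82000e-01  2.91000e-01  7.70000e-02  5.00950e+01]
 [ 6.82000e-01  2.83000e-01  7.10000e-02  4.86280e+01]
 [ 6.82000e-01  2.75000e-01  6.90000e-02  4.70410e+01]
 [ 6.78000e-01  2.98000e-01  8.40000e-02  5.20730e+01]
 [ 6.79000e-01  2.91000e-01  7.70000e-02  5.06980e+01]
 [ 6.79000e-01  2.83000e
[... 8752 characters left out ...]
50000e-02 -1.54603e+02]
 [ 3.53000e-01  5.10000e-02  8.90000e-02 -1.58629e+02]
 [ 3.53000e-01  4.30000e-02  8.90000e-02 -1.56440e+02]
 [ 3.50000e-01  5.10000e-02  9.20000e-02 -1.58875e+02]
 [ 3.46000e-01  5.10000e-02  7.80000e-02 -1.59366e+02]]
(array([  0,   0,   0,   0,  40,  81,  70,  11,   0,   0,   0,   0,  33,
        98, 100,  45,   0,   0,   0,   0,  10,  72,  88,  68,   2,   0,
         0,   0,   0,   7,  64,  98, 117,  96,  22,   0]), array([-180, -170, -160, -150, -140, -130, -120, -110, -100,  -90,  -80,
        -70,  -60,  -50,  -40,  -30,  -20,  -10,    0,   10,   20,   30,
         40,   50,   60,   70,   80,   90,  100,  110,  120,  130,  140,
        150,  160,  170,  180]))
```

View pics/topc.png

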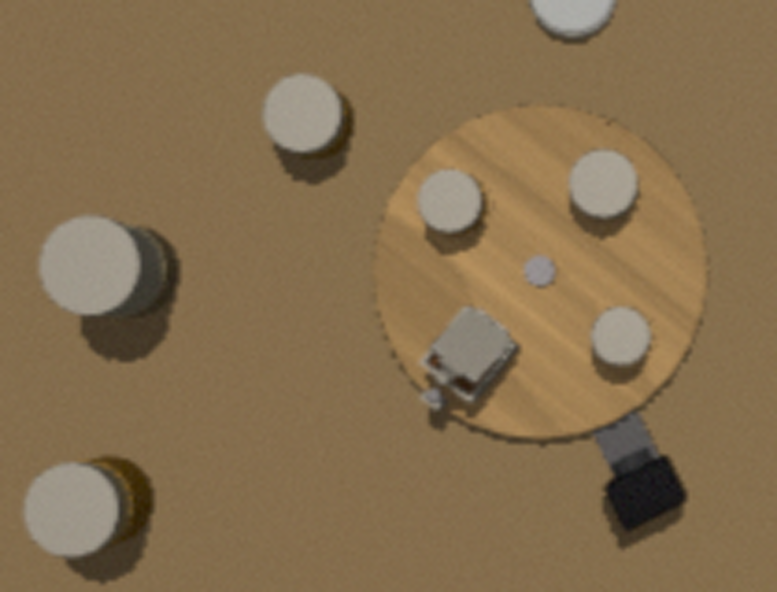

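View pics/sidec.png

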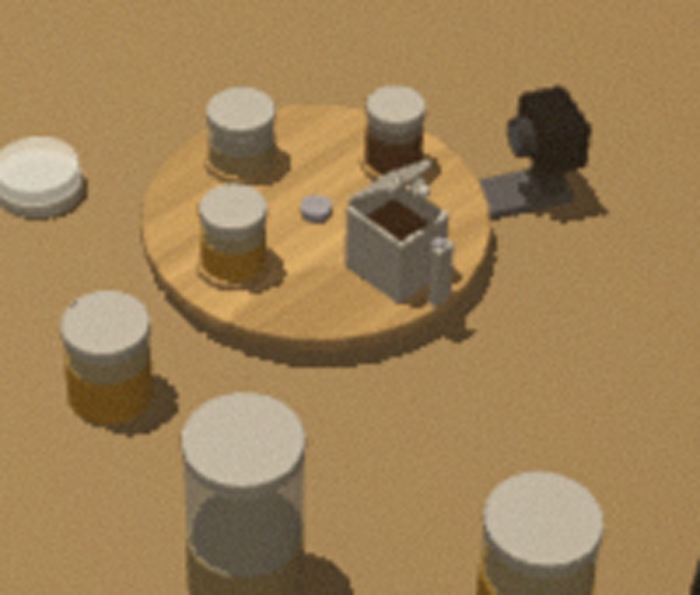

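```bash
cat > m2.py <<'E'
from h import *
from scipy.spatial.transform import Rotation as R
from scipy.optimize import least_squares
def toolR():
    o=get_obs();return R.from_euler('xyz',o["tool_rot"],degrees=True).as_matrix(),o
def centre(p):
    P=pts(p,p["range_z"]>0); out=[]
    r=np.hypot(P[:,0]-.55,P[:,1]-.12)
    D=P[(P[:,2]>.018)&(P[:,2]<.05)&(r<.15)]
    a=np.arctan2(D[:,1]-.12,D[:,0]-.55);rr=np.hypot(D[:,0]-.55,D[:,1]-.12)
    E=[]
    for k in np.arange(-np.pi,np.pi,.1):
        m=(a>=k)&(a<k+.1)
        if m.sum()>3:E.append(D[m][rr[m].argmax()])
    E=np.array(E)
    f=least_squares(lambda q:np.hypot(E[:,0]-q[0],E[:,1]-q[1])-q[2],[.55,.12,.135],loss='soft_l1',f_scale=.003)
    return f.x,P
def block(P,c):
    r=np.hypot(P[:,0]-c[0],P[:,1]-c[1]);a=np.degrees(np.arctan2(P[:,1]-c[1],P[:,0]-c[0]))%360
    B=P[(r>.14)&(r<.24)&(P[:,2]>.06)&(P[:,2]<.1)&(a>180)&(a<235)]
    rect=cv2.minAreaRect((B[:,:2]*1000).astype(np.float32))
    return rect,np.degrees(np.arctan2(rect[0][1]/1000-c[1],rect[0][0]/1000-c[0]))%360
def sector(P,c,lo,hi,z0=.06):
    r=np.hypot(P[:,0]-c[0],P[:,1]-c[1]);a=np.degrees(np.arctan2(P[:,1]-c[1],P[:,0]-c[0]))%360
    return P[(r<.135)&(r>.03)&(P[:,2]>z0)&(a>lo)&(a<hi)]
E
python3 - <<'E'
from m2 import *
M,o=toolR();print("tool x",M[:,0].round(3),"jaw",M[:,2].round(3),"jaw ang",np.degrees(np.arctan2(M[1,2],M[0,2])))
for cam in ("top","side"):
    p=read_camera(cam);q,P=centre(p);c=q[:2];print(cam,q.round(4),"block",block(P,c))
    for lo,hi in ((20,75),(100,180),(200,260),(290,345)):
        J=sector(P,c,lo,hi,.07 if lo!=100 else .06)
        if len(J)==0: continue
        rc=cv2.minAreaRect((J[:,:2]*1000).astype(np.float32));m=np.array(rc[0])/1000-c
        print(lo,np.array(rc[0]).round(1),rc[1],rc[2],"ang",np.degrees(np.arctan2(m[1],m[0]))%360,"r",np.hypot(*m))
E
```

```text
tool x [ 0.  0. -1.] jaw [0.373 0.928 0.   ] jaw ang 68.06877998473952
top [0.551  0.1194 0.134 ] block (((380.8603210449219, 39.09297561645508), (51.375404357910156, 55.54378890991211), 25.814247131347656), np.float64(205.2819783012069))
20 [604.5 185.4] (48.65977478027344, 47.009437561035156) 44.06034851074219 ang 50.96288759358786 r 0.08489830154474025
100 [479.2 177.5] (50.003875732421875, 82.38129425048828) 50.273719787597656 ang 141.03927387419446 r 0.09226075860408932
200 [497.3  53.7] (43.53007888793945, 43.2285041809082) 89.09077453613281 ang 230.77575574742608 r 0.08487331352756193
290 [617.2  65.7] (52.22700119018555, 52.61911392211914) 88.39033508300781 ang 320.92554041482185 r 0.08527269402223309
side [0.5512 0.1247 0.1339] block (((380.3753967285156, 42.879425048828125), (55.64014434814453, 63.900718688964844), 28.280771255493164), np.float64(205.5916960919606))
20 [605.5 188.3] (50.757511138916016, 53.0925178527832) 49.845458984375 ang 49.533768637973644 r 0.08358580594221492
100 [478.4 180.2] (55.987548828125, 82.7269058227539) 50.666473388671875 ang 142.6947972845832 r 0.09161505772145456
200 [498.2  57. ] (43.67027282714844, 50.02735137939453) 17.833173751831055 ang 231.94804940499165 r 0.08597536341434274
290 [618.7  69.3] (53.9530143737793, 57.22468948364258) 48.96371078491211 ang 320.63521470411285 r 0.08730837461900685
```

>>> {"op": "servo_tool", "data": {
  "rows": [20, -36, 0, -2, 1, 40, -72, 0, -4, 1, 60, -108, 0, -6, 1, 80, -143, 0, -8, 1, 100, -179, 0, -10, 1, 120, -215, 0, -12, 1, 140, -251, 0, -14, 1, 160, -287, 0, -16, 1, 180, -323, 0, -17, 1, 200, -359, 0, -17, 1],
  "force": 20
}}

```text
time_s: 2.08
tool_pos: [0.4435, 0.2421, 0.234]
tool_rot: [-3.1, 89.9, 47.9]
force: [0.3, 0.9, -0.1]
grip_width: 0.0283
```

>>> {"op": "servo_tool", "data": {
  "rows": [18, -33, 0, 0, 1, 37, -66, 0, 0, 1, 37, -66, -30, 0, 1, 37, -66, -60, 0, 1, 37, -66, -80, 0, 1, 37, -66, -80, 0, 1, 37, -66, -80, 0, 1]
}}

```text
time_s: 2.67
tool_pos: [0.4792, 0.1777, 0.1532]
tool_rot: [159.6, 89.9, -149.4]
force: [0.1, 0.5, 0.4]
grip_width: 0.0008
```

Tips are at about 0.142, just above the cover edge. Pressing down in small steps.

>>> {"op": "servo_tool", "data": {
  "rows": [0, 0, -8, 0, 1, 0, 0, -16, 0, 1, 0, 0, -24, 0, 1, 0, 0, -30, 0, 1, 0, 0, -34, 0, 1, 0, 0, -38, 0, 1, 0, 0, -42, 0, 1, 0, 0, -45, 0, 1]
}}

```text
time_s: 3.33
tool_pos: [0.4797, 0.1786, 0.1087]
tool_rot: [48.1, 89.9, 99.1]
force: [-2.2, 0.8, 3.3]
grip_width: 0.0003
```

>>> {"op": "servo_tool", "data": {
  "rows": [0, 0, -2, 0, 1, 0, 0, -4, 0, 1, 0, 0, -5, 0, 1, 0, 0, -5, 0, 1]
}}

```text
time_s: 3.67
tool_pos: [0.4798, 0.1776, 0.1032]
tool_rot: [-155.6, 90.0, -104.5]
force: [0.2, -0.5, -0.0]
grip_width: 0.0003
```

```bash
python3 - <<'E'
from m2 import *
M,o=toolR();print(o["tool_pos"],o["force"],"jaw",np.degrees(np.arctan2(M[1,2],M[0,2])))
p=read_camera("side");cv2.imwrite("pics/s1.png",cv2.resize(p["frame"][190:370,240:440],None,fx=3.3,fy=3.3,interpolation=2))
E
```

```text
[0.4797639  0.17762624 0.10322381] [ 0.17908113 -0.46939122 -0.00614723] jaw 51.05656590119216
```

View pics/s1.png

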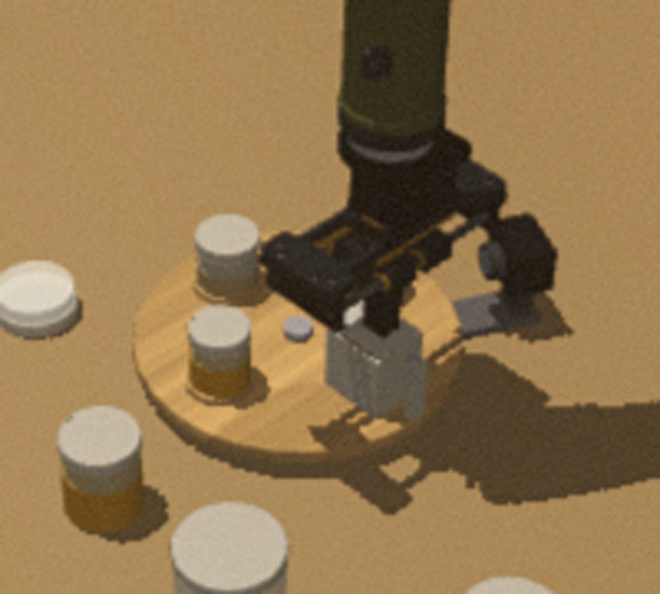

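Force fell to zero, which suggests the cover snapped. I'll press a little further onto the stop, then lift and look.

>>> {"op": "servo_tool", "data": {
  "rows": [0, 0, -2, 0, 1, 0, 0, -4, 0, 1, 0, 0, -4, 0, 1]
}}

```text
time_s: 3.97
tool_pos: [0.482, 0.1799, 0.1026]
tool_rot: [-10.7, 89.6, 40.4]
force: [-1.6, 1.9, 12.4]
grip_width: 0.0002
```

>>> {"op": "servo_tool", "data": {
  "rows": [0, 0, 20, 0, 1, 0, 0, 45, 0, 1, 0, 0, 60, 0, 0.4, 0, 0, 60, 0, 0, 0, 0, 60, 0, 0, 0, 0, 60, 0, 0]
}}

```text
time_s: 4.47
tool_pos: [0.4792, 0.1777, 0.1586]
tool_rot: [155.0, 89.9, -153.9]
force: [0.4, -0.1, -0.3]
grip_width: 0.0196
```

```bash
python3 - <<'E'
from m2 import *
M,o=toolR();print(o["tool_pos"],o["grip_width"])
p=read_camera("side");cv2.imwrite("pics/s2.png",cv2.resize(p["frame"][190:370,240:440],None,fx=3.3,fy=3.3,interpolation=2))
w=read_camera("wrist");cv2.imwrite("pics/w2.png",w["frame"])
T=np.eye(4);T[:3,:3]=M;T[:3,3]=o["tool_pos"];w["cam_to_world"]=T@np.array(w["tool_from_camera"])
P=pts(w,w["range_z"]>0);P=P[np.hypot(P[:,0]-.551,P[:,1]-.12)<.16]
c=np.array([.551,.120])
B=P[(P[:,2]>.075)&(P[:,2]<.11)&(np.hypot(P[:,0]-.485,P[:,1]-.1735)<.045)]
print(len(B),np.percentile(B[:,2],[2,50,98]))
if len(B):
    rc=cv2.minAreaRect((B[:,:2]*1000).astype(np.float32));print(rc)
    A=np.c_[B[:,:2],np.ones(len(B))];print("plane",np.linalg.lstsq(A,B[:,2],rcond=None)[0])
E
```

```text
[0.47923496 0.17772162 0.15862887] 0.01958051601361231
6374 [0.07900294 0.0907438  0.09216837]
((480.6961669921875, 184.02268981933594), (50.19341278076172, 69.78658294677734), 49.63175582885742)
plane [ 0.04988566 -0.02807258  0.07103481]
```

View pics/s2.png

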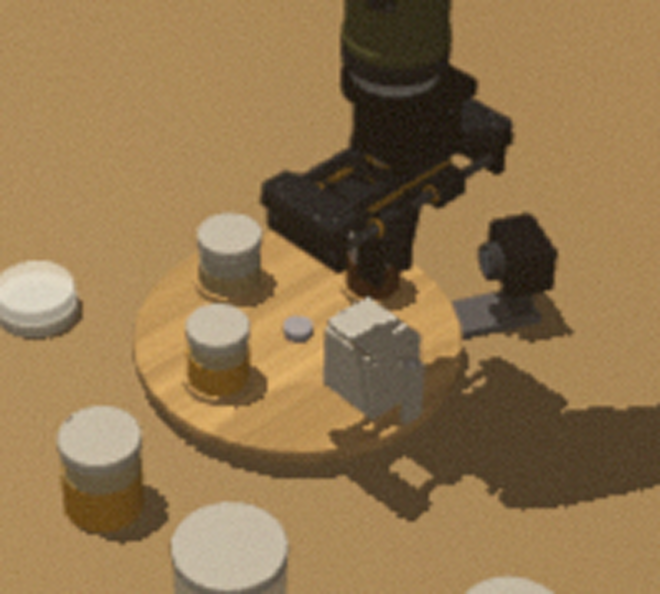

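View pics/w2.png

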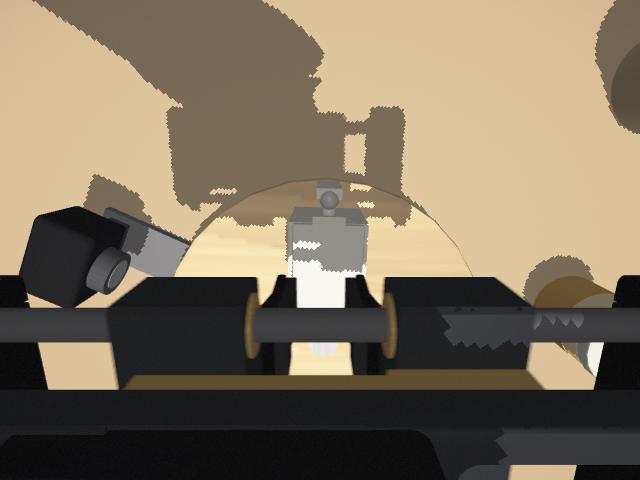

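Side view: the cover lies flat on the box (about px 370,320). The wrist depth puts it at 0.092, so it is shut. Next I open, centre over the box, go down and grip across its width.

>>> {"op": "servo_tool", "data": {
  "rows": [6, -4, 0, 0, 0, 6, -4, 0, 0, 0, 6, -4, 0, 0, 0, 6, -4, 0, 0, 0, 6, -4, 0, 0, 0, 6, -4, 0, 0, 0, 6, -4, 0, 0, 0]
}}

```text
time_s: 5.15
tool_pos: [0.4857, 0.1741, 0.1596]
tool_rot: [0.5, 90.0, 51.5]
force: [0.1, -0.2, -0.1]
grip_width: 0.0738
```

>>> {"op": "servo_tool", "data": {
  "rows": [0, 0, -20, 0, 0, 0, 0, -40, 0, 0, 0, 0, -55, 0, 0, 0, 0, -70, 0, 0, 0, 0, -85, 0, 0, 0, 0, -96, 0, 0, 0, 0, -96, 0, 0]
}}

```text
time_s: 5.73
tool_pos: [0.4841, 0.1733, 0.0614]
tool_rot: [156.8, 89.8, -152.1]
force: [-0.5, -0.3, 0.4]
grip_width: 0.0871
```

>>> {"op": "servo_tool", "data": {
  "rows": [0, 0, 0, 0, 0.4, 0, 0, 0, 0, 0.6, 0, 0, 0, 0, 0.6, 0, 0, 0, 0, 0.6, 0, 0, 0, 0, 0.6, 0, 0, 0, 0, 0.6, 0, 0, 0, 0, 0.6, 0, 0, 0, 0, 0.6],
  "force": 15
}}

```text
time_s: 6.4
tool_pos: [0.4861, 0.1743, 0.064]
tool_rot: [-11.5, 89.9, 39.6]
force: [-1.1, 1.2, 2.7]
grip_width: 0.0497
```

```bash
python3 - <<'E'
import numpy as np
c=np.array([551,120.]);t=np.array([485.3,173.9]);v=t-c
for n in (0,):
    prev=np.zeros(2)
    for i in range(1,21):
        a=np.radians(3.2*i);w=np.array([[np.cos(a),-np.sin(a)],[np.sin(a),np.cos(a)]])@v-v
        if i==11: prev=base
        print(i,(w-prev).round(1),round(3.2*(i if i<=10 else i-10),1))
        base=w
E
```

```text
1 [-2.9 -3.8] 3.2
2 [-5.6 -7.7] 6.4
3 [ -8.1 -11.7] 9.6
4 [-10.3 -15.9] 12.8
5 [-12.3 -20.2] 16.0
6 [-14.1 -24.6] 19.2
7 [-15.6 -29.1] 22.4
8 [-16.8 -33.7] 25.6
9 [-17.8 -38.3] 28.8
10 [-18.6 -43. ] 32.0
11 [-0.5 -4.7] 3.2
12 [-0.7 -9.5] 6.4
13 [ -0.6 -14.2] 9.6
14 [ -0.3 -18.9] 12.8
15 [  0.3 -23.7] 16.0
16 [  1.1 -28.3] 19.2
17 [  2.2 -32.9] 22.4
18 [  3.6 -37.5] 25.6
19 [  5.2 -41.9] 28.8
20 [  7.  -46.3] 32.0
```

>>> {"op": "servo_tool", "data": {
  "rows": [-2.9, -3.8, 0, 3.2, 0.6, -5.6, -7.7, 0, 6.4, 0.6, -8.1, -11.7, 0, 9.6, 0.6, -10.3, -15.9, 0, 12.8, 0.6, -12.3, -20.2, 0, 16, 0.6, -14.1, -24.6, 0, 19.2, 0.6, -15.6, -29.1, 0, 22.4, 0.6, -16.8, -33.7, 0, 25.6, 0.6, -17.8, -38.3, 0, 28.8, 0.6, -18.6, -43, 0, 32, 0.6]
}}

```text
time_s: 7.23
tool_pos: [0.4681, 0.132, 0.064]
tool_rot: [-51.8, 89.8, 31.5]
force: [3.1, 2.6, -1.3]
grip_width: 0.05
```

>>> {"op": "servo_tool", "data": {
  "rows": [-0.5, -4.7, 0, 3.2, 0.6, -0.7, -9.5, 0, 6.4, 0.6, -0.6, -14.2, 0, 9.6, 0.6, -0.3, -18.9, 0, 12.8, 0.6, 0.3, -23.7, 0, 16, 0.6, 1.1, -28.3, 0, 19.2, 0.6, 2.2, -32.9, 0, 22.4, 0.6, 3.6, -37.5, 0, 25.6, 0.6, 5.2, -41.9, 0, 28.8, 0.6, 7, -46.3, 0, 32, 0.6]
}}

```text
time_s: 8.07
tool_pos: [0.4754, 0.0867, 0.064]
tool_rot: [-72.2, 89.8, 43.2]
force: [3.3, 4.3, -2.4]
grip_width: 0.0499
```

>>> {"op": "servo_tool", "data": {
  "rows": [0, 0, 0, 0, 0.6, 0, 0, 0, 0, 0.6, 0, 0, 0, 0, 0.6, 0, 0, 0, 0, 0.6]
}}

```text
time_s: 8.4
tool_pos: [0.4753, 0.0863, 0.064]
tool_rot: [-80.2, 89.8, 34.9]
force: [3.3, 3.9, -1.9]
grip_width: 0.0501
```

```bash
python3 - <<'E'
from m2 import *
M,o=toolR();print(o["tool_pos"],o["grip_width"],o["force"],"jaw",np.degrees(np.arctan2(M[1,2],M[0,2])), "tcp ang",np.degrees(np.arctan2(o["tool_pos"][1]-.120,o["tool_pos"][0]-.551))%360)
for cam in ("top","side"):
    p=read_camera(cam);cv2.imwrite(f"pics/{cam}3.png",cv2.resize(p["frame"][170:350,200:440],None,fx=3.3,fy=3.3,interpolation=2))
    P=pts(p,p["range_z"]>0);c=np.array([.551,.120])
    for lo,hi in ((95,140),(0,50),(275,320)):
        J=sector(P,c,lo,hi,.065);J=J[J[:,2]<.1]
        if len(J)<10: continue
        rc=cv2.minAreaRect((J[:,:2]*1000).astype(np.float32));m=np.array(rc[0])/1000-c
        print(cam,lo,np.array(rc[0]).round(1),np.round(rc[1]),"ang",np.degrees(np.arctan2(m[1],m[0]))%360,"r",np.hypot(*m))
E
```

```text
[0.47530395 0.08629783 0.06400709] 0.050107978403914684 [ 3.27964761  3.9258657  -1.92215165] jaw 115.0831724075066 tcp ang 204.00007365007264
top 95 [515.1 195.6] [47. 46.] ang 115.41725416048418 r 0.08367777756475683
top 0 [627.4 156.6] [53. 51.] ang 25.570833700392996 r 0.08474009455377673
top 275 [587.8  44. ] [43. 41.] ang 295.8597529190483 r 0.08442591933678226
side 95 [514.6 199.1] [49. 53.] ang 114.71002852009723 r 0.08704544869386596
side 0 [628.  160.6] [53. 55.] ang 27.825377102542507 r 0.08706879217239812
side 275 [588.3  46. ] [44. 51.] ang 296.7276405194308 r 0.08288500964322247
```

View pics/top3.png

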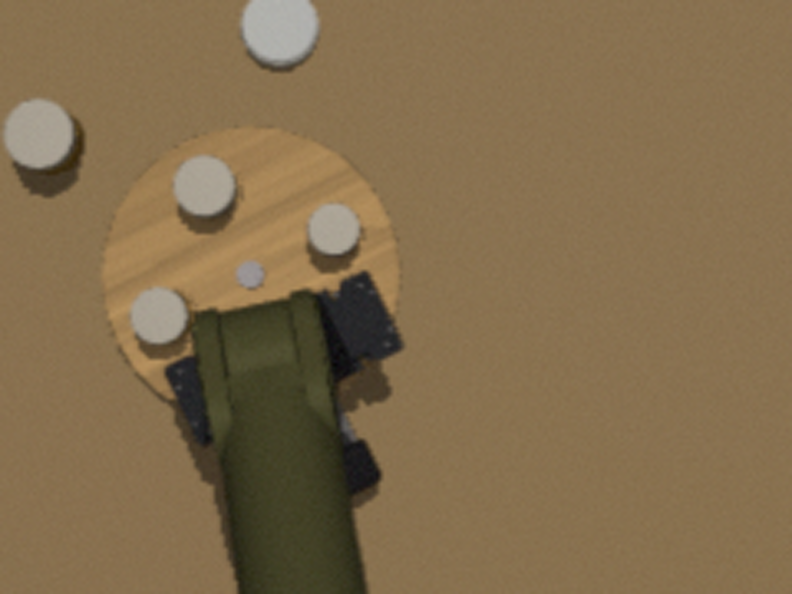

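View pics/side3.png

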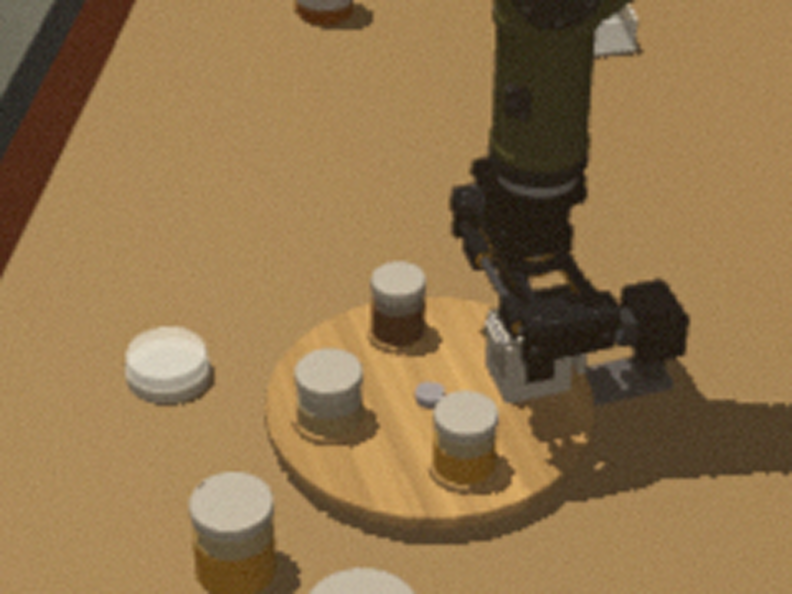

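```bash
python3 - <<'E'
from m2 import *
M,o=toolR()
w=read_camera("wrist");cv2.imwrite("pics/w4.png",w["frame"])
T=np.eye(4);T[:3,:3]=M;T[:3,3]=o["tool_pos"];w["cam_to_world"]=T@np.array(w["tool_from_camera"])
P=pts(w,w["range_z"]>0)
B=P[(P[:,2]>.08)&(P[:,2]<.125)&(np.hypot(P[:,0]-.474,P[:,1]-.084)<.04)];print(len(B),np.percentile(B[:,2],[5,50,95]) if len(B) else '')
p=read_camera("top")
for n in ("short_jar","dishes","tall_jar","seed_jar","sample_tray"):
    for r in cut_out(n,p)[:1]:print(n,round(r["score"],2),np.median(pts(p,r["pixels"]),0).round(3))
print(o["joint_velocities"].round(2))
E
```

```text
15163 [0.08403235 0.09057014 0.11401078]
short_jar 0.97 [0.673 0.297 0.073]
dishes 0.8 [0.778 0.092 0.028]
tall_jar 0.57 [0.554 0.44  0.137]
seed_jar 0.63 [0.373 0.459 0.116]
sample_tray 0.64 [ 0.483 -0.52   0.007]
[ 0.04 -0.06  0.    0.04 -0.    0.03 -0.04]
```

View pics/w4.png

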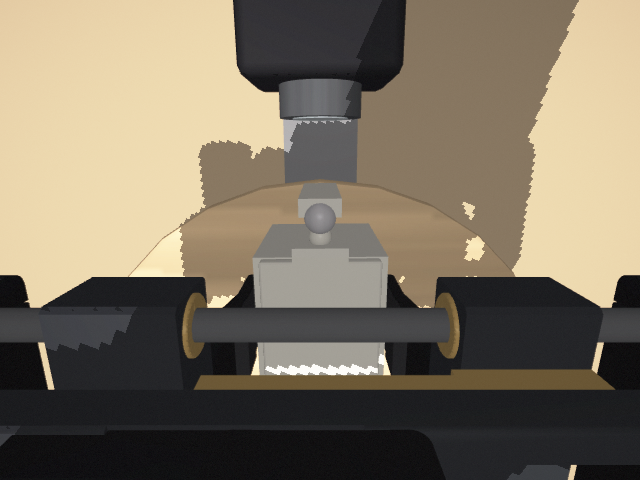

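The wrist view shows the cover flat and latched behind the post (320,218). Box, post, lens barrel and camera block all line up at column 320. The bystanders are where they were.

```bash
python3 -c "
from cell import *
print(sign_off())"
```

```text
the job is handed in; nothing more can be done
None
```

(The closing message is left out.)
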